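# Pack the hub kit into the parts caddy

### The job

Pack the hub kit into the parts caddy: lay the long threaded axle in the trough, lay the larger pulley flat in the bin, and put both slotted shims centred on the post, the larger one at the bottom and the smaller one on top of it, with their slots crossways (a quarter turn apart) so that neither can slide off. The short axle, the small pulley and the washer without a slot do not belong: leave them where they lie.

Things in the scene. Friction and masses are not known exactly. Their poses are not given: they have to be found in the camera images.
- long_axle: Rusty threaded steel axle, the LONGER of two: 150 mm long, shaft 14 mm diameter along its own x, with two fixed hex nuts (22 mm across flats, 12 mm thick) centred 50 mm either side of its middle. Origin on its axis at mid-length, 11 mm above what it lies on. Starts far left or far right, along the table's x within about 17 degrees. Belongs in the caddy's trough.
- short_axle: Look-alike to leave: same rusty threaded axle but only 90 mm long, nuts 30 mm either side of its middle. Origin on its axis at mid-length, x along it. Starts on the other side of the caddy from the long axle.
- big_pulley: White nylon idler pulley, the LARGER of two: 56 mm diameter, 24 mm thick, lying flat; two rim flanges each 7 mm thick with a groove 10 mm wide and 6 mm deep between; dark 16 mm bore in the middle (only drawn, no real hole). Origin at its centre, 12 mm above what it lies on, z along its axis; its yaw means nothing. Belongs in the bin.
- small_pulley: Look-alike to leave: same shape of white pulley but 36 mm diameter, 18 mm thick. Origin at its centre.
- big_shim: Larger slotted steel shim: flat horseshoe 58 mm wide (y), 58 long (x), 10 thick. Round back to -x; two prongs to +x with flat parallel outer sides from x = 0 to 29 mm. Slot 18 mm wide, open at +x, ends round 9 mm behind the origin. Origin: centre of the rounded part, mid-thickness (5 mm up); it lies on the pin's axis when centred on the post. Starts flat, any yaw.
- small_shim: Smaller of the two slotted shims, same horseshoe shape and axes, 44 mm wide and 44 mm long, 10 mm thick, the same 18 mm slot, prongs from x = 0 to 22 mm. Origin at the centre of the rounded part, mid-thickness, 5 mm above what it lies on.
- washer: Look-alike to leave: closed round steel washer without any slot, 54 mm diameter, 20 mm hole, 10 mm thick, lying flat. Origin at the centre of its underside.
- caddy: Galvanised caddy, fixed: base 200 (x) by 230 (y) mm, 4 thick, rim 12 high. Origin: centre of underside, on the table; yaw within 7 degrees. Wooden trough on its robot side: along y, centred at x = -66 mm, inside 176 by 46 mm, floor 8 and walls 22 mm above the table, long walls cut away for 64 mm mid-way for fingers. Bin and post stand at x = +45, y = +-62 mm, either way round.
- bin: Square wooden bin in the caddy, fixed: 88 mm outside, 80 mm inside, raised floor 10 mm above its underside, walls 18 mm above its underside, so the pulley stands proud. Origin at the centre of its underside, which is 4 mm above the table; axes parallel to the caddy's.
- post: Upright steel shim post in the caddy, fixed: 70 mm square foot, 6 mm thick, with a round pedestal of 40 mm diameter whose top is 26 mm above the underside; from it rises a pin of 8 mm diameter up to 72 mm above the underside (last 6 mm tapered). Shims lie on the pedestal, pin in their slots. Origin: centre of its underside, on the pin's axis, 4 mm above the table.

How it is judged:
By the outcome, as a careful person would: the job done as asked, in the order asked, and still so for the second after the job is handed in, with the robot touching nothing.
It also fails if it takes over 115 s, if anything falls off the work surface, if the arm or the gripper's body presses on something with over 40 N, if the wrist force passes 120 N, or if a joint passes its speed limit or range.

### The arm

A 7-joint arm with a two-finger parallel gripper is mounted at the origin on the work surface. World frame = base frame: x ahead of the robot, y to its left, z up, the work surface at z = 0. Lengths are in mm, angles in rad, forces in N, time in s.
With the tool pointing down it reaches from about 425 to 950 mm from the base axis. Payload 16.7 kg.
Tool frame: the origin (TCP) lies at the very end of the fingers, on their centre line; the grasp point (between the pads) lies 19 mm behind it (ctrl.grip_depth is the distance from the TCP to the grasp point, in mm); z points along the fingers, y is the line along which they close (so a half turn about z gives the same grasp; the last joint's range is limited). The gripper opens to 94 mm and grips with 3 to 60 N. Pads are 16 mm wide; open, the fingers measure 119 mm over their backs; the gripper's body (75 mm by 177 mm) begins 78 mm behind the grasp point.
Start: joints at [0.97, 0.426, 0.074, 1.606, -0.034, 1.111, -0.067], TCP at [294.66, -607.248, 205.467] pointing down, gripper open.
Joint ranges: [-2.85, 2.85], [-0.5, 2.14], [-1.23, 1.37], [0.21, 2.46], [-1.02, 4.16], [0.16, 2.05], [-2.73, 2.73]. Speed limits (rad/s): [1.89, 1.89, 2.39, 2.39, 3.01, 3.01, 3.01].

### API

Orientations are given as a unit quaternion [w, x, y, z].
In Python, from cell import ctrl gives the robot as it stands.
- The arm moves only by the tool apply_moves, never from a script. Its argument "steps" is one flat list of numbers, 7 for each row, row after row: the gripper command: -1 is fully open, 1 is shut, values between are in proportion, then the shift along the world's x, y, z in m, then the turn, a rotation vector about the world's x, y, z in degrees. A call has 1 to 5 rows; each row is the pose to reach, as a shift and turn from the pose commanded when the call began; what a row does not reach only later rows make up. A row lasts 1/12 s, in which the tool goes at most 41.7 mm and 7.16 degrees, less where a joint would pass 70% of its speed; a pose out of reach is approached as far as the arm can. A call with a gripper value outside its range is refused whole. The fingers move at their own pace and stop on an object; "newtons" is the grip in N (left out, the last holds). Time passes only in rows, so rows that repeat a pose let the fingers close. It gives the time, the measured TCP pose, the force, the opening and the grip force at its end, in the units of the state.
- ctrl.read_state(): the state, without advancing time (a new reading comes with each control period).
- ctrl.camera(name): name is "side" or "top" or "wrist"; returns a dict with "frame" (400x640x3 uint8, red, green, blue), "range_z" (400x640 float32, mm along the optical axis (not along the pixel's ray), 0 where there is no reading), "K" (3x3 intrinsics, pixels), "R" (3x3) and "t" (3): a world point X has camera coordinates R X + t; the wrist camera has in their place "tool_from_camera" (4x4, takes a point from camera to tool coordinates, whose origin is the TCP and whose axes are the flange's). Camera axes: x right, y down, z forward; pixel columns grow to the right and rows downward; lengths in mm; the calibration is good to about 2 mm. A picture is of the moment at which its call begins: read the wrist's pose just before it.
- ctrl.hand_in(): hands the job in; it is judged then, once.
Trained networks look in the newest picture that a camera, given by its name, has taken for a name from the list of things; names that differ only in an ending like _2 or _b are one class to them, and where a whole thing is asked for, a point or a joint stands for the part that bears it (a point fixed in the world has none). Each returns a list of dicts, best first, with "confidence" (0 to 1); they miss things now and then, are a little off and sometimes report something else, mostly with a low value. They report only what shows in the picture. A call takes as long as a camera call.
- ctrl.cut_out(camera, thing): "mask" (400x640 bool, what is visible of it) and "rect" ([centre column, centre row, width, height] in pixels, round what is visible of it).
The state is a dict: "time": time; "q": joint angles; "joint_velocities": joint speeds; "joint_torque": joint torques, N m; "tcp_pos": TCP position; "orientation": TCP orientation; "wrist_force": force on the tool from outside, world axes, zero at the start; "torque": the same for the moment, N m; "finger_gap": finger opening in mm; "finger_force": force on a finger pad.
Only numpy, scipy, OpenCV 4.12 (cv2) and the standard library are available. Lean on these libraries where they do the work, as an engineer would, in place of code of your own. Each camera call takes 0.05 s, during which the arm holds its last target. There are 200 camera calls.

## Working session

There is one attempt and no reset: what is moved stays moved. The work goes in short steps, Python scripts to look and compute and a tool call to move; the robot and the scene stay as the last step left them, time stands still between calls to the robot, and variables do not carry over. Pictures are saved under pics/ and viewed, at most 14 in all, crops included, and the job is handed in when it is done.

Besides the shell and the picture viewer there is one more tool, called after ">>>" as name(argument=value, ...) on one line, values as JSON. apply_moves: Moves the arm, as the interface text tells. Its arguments: {"type":"object","properties":{"steps":{"type":"array","items":{"type":"number"}},"newtons":{"type":"number"}},"required":["steps"]}

```bash
ls; mkdir -p pics; cat > h.py <<'E'
import numpy as np, cv2
from cell import ctrl
def snap(n,save=None):
    c=ctrl.camera(n)
    if save: cv2.imwrite(f'pics/{save}.png',c['frame'][:,:,::-1])
    return c
def pts(c,mask):
    v,u=np.nonzero(mask&(c['range_z']>0)); z=c['range_z'][v,u]
    p=np.linalg.inv(c['K'])@np.stack([u*z,v*z,z])
    if 'R' in c: return (c['R'].T@(p-np.array(c['t']).reshape(3,1))).T
    T=c['tool_from_camera']; p=T[:3,:3]@p+T[:3,3:4]
    from scipy.spatial.transform import Rotation as Ro
    s=c['state']; q=s['orientation']
    return Ro.from_quat([q[1],q[2],q[3],q[0]]).apply(p.T)+s['tcp_pos']
def wsnap(save=None):
    s=ctrl.read_state(); c=snap('wrist',save); c['state']=s; return c
E
python3 - <<'E'
from h import *
s=ctrl.read_state(); print({k:np.round(v,3) for k,v in s.items()})
for n in ['top','side']:
    c=snap(n,n+'0')
    for t in ['long_axle','short_axle','big_pulley','small_pulley','big_shim','small_shim','washer','caddy','bin','post']:
        r=ctrl.cut_out(n,t)
        for d in r[:2]:
            P=pts(c,d['mask'])
            if len(P)==0: continue
            zt=np.percentile(P[:,2],90); Q=P[:,:2].astype(np.float32)
            print(n,t,round(d['confidence'],2),np.round(d['rect']),'mean',P.mean(0).round(),'zt',zt.round(),'minrect',np.round(cv2.minAreaRect(Q)[0]),np.round(cv2.minAreaRect(Q)[1]),round(cv2.minAreaRect(Q)[2],1))
E
```

```text
pics
{'time': np.float64(0.0), 'q': array([ 0.97 ,  0.427,  0.074,  1.607, -0.034,  1.111, -0.067]), 'joint_velocities': array([ 0.001,  0.001, -0.001,  0.001, -0.001, -0.   ,  0.   ]), 'joint_torque': array([ 1.0000e-03, -9.3581e+01,  3.6670e+00, -4.5420e+01, -4.9000e-02,
        2.0000e-02,  0.0000e+00]), 'tcp_pos': array([ 294.465, -606.908,  204.791]), 'orientation': array([-0.001,  0.975,  0.224, -0.   ]), 'wrist_force': array([-0.261,  0.068, -0.106]), 'torque': array([0.004, 0.011, 0.008]), 'finger_force': np.float64(0.0), 'finger_gap': np.float64(93.898)}
top long_axle 0.79 [475. 213.  21.  55.] mean [ 487. -374.   18.] zt 23.0 minrect [ 487. -376.] [ 24. 146.] 78.9
top short_axle 0.64 [180. 206.  14.  37.] mean [501. 366.  18.] zt 24.0 minrect [500. 368.] [87. 24.] 13.0
top big_pulley 0.71 [231. 244.  29.  16.] mean [403. 237.  23.] zt 28.0 minrect [402. 241.] [56. 61.] 0.7
top small_pulley 0.62 [420. 152.  11.  13.] mean [ 644. -238.   17.] zt 22.0 minrect [ 646. -241.] [36. 40.] 45.1
top big_shim 0.95 [417. 198.  29.  24.] mean [ 517. -225.   10.] zt 14.0 minrect [ 517. -2
[... 1136 characters left out ...]
515. -228.   10.] zt 12.0 minrect [ 515. -218.] [68. 68.] 32.3
side small_shim 0.67 [356. 183.  15.  11.] mean [640. 218.   9.] zt 13.0 minrect [642. 221.] [47. 42.] 35.9
side small_shim 0.54 [352. 206.  37.  23.] mean [604.  85.  17.] zt 23.0 minrect [604.  53.] [182.  96.] 86.2
side washer 0.63 [271. 306.  29.  23.] mean [ 401. -249.   10.] zt 12.0 minrect [ 399. -241.] [52. 65.] 16.3
side caddy 0.78 [342. 223.  95.  60.] mean [538.   3.   9.] zt 14.0 minrect [561.  38.] [253. 206.] 89.1
side bin 0.6 [356. 205.  35.  24.] mean [603.  85.  18.] zt 23.0 minrect [603.  49.] [175.  88.] 89.4
side post 0.97 [359. 225.  37.  36.] mean [600. -40.  20.] zt 33.0 minrect [603. -11.] [119.  73.] 88.7
```

```bash
python3 -c "
import cv2
i=cv2.imread('pics/top0.png')[120:270,150:520]; cv2.imwrite('pics/top0c.png',cv2.resize(i,None,fx=2.1,fy=2.1,interpolation=2))"
```

```text
(no output)
```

View pics/top0c.png

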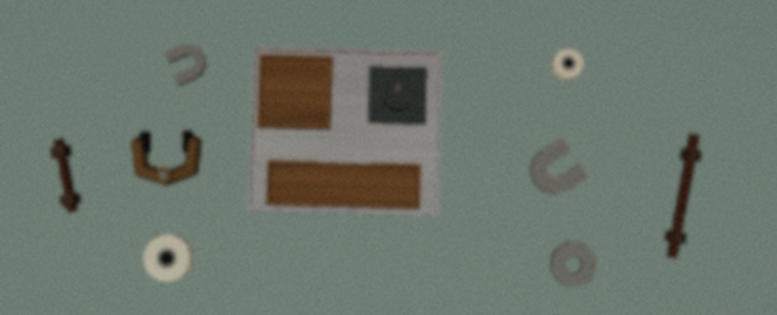

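The top view shows the caddy with the bin upper left, post upper right and trough at the bottom. The long axle is at right, and the pulleys, shims and washer are where the networks put them. A brown U-shaped object that isn't on the list sits near full-image (229,196), so I'm checking it.

```bash
python3 - <<'E'
from h import *
c=snap('top')
m=np.zeros((400,640),bool); m[180:210,210:250]=1
P=pts(c,m); Q=P[P[:,2]>15]; print(Q.min(0),Q.max(0)); print(np.percentile(Q[:,2],[10,50,90]))
i=cv2.imread('pics/side0.png'); cv2.imwrite('pics/s0.png',cv2.resize(i[140:400,220:460],None,fx=2.3,fy=2.3,interpolation=2))
# caddy: bin / trough fits
for n,c in [('top',c)]:
    m=np.ones((400,640),bool); P=pts(c,m)
    for nm,lo,hi in [('table',-20,8)]:
        k=(abs(P[:,0]-500)<250)&(abs(P[:,1])<450)&(P[:,2]<8); print(np.median(P[k,2]))
E
```

```text
[492.57466082 203.10383362  15.0009164 ] [557.16586482 285.29287373  32.26977355]
[15.91336157 18.42010732 26.15000626]
1.3627536971452792
```

View pics/s0.png

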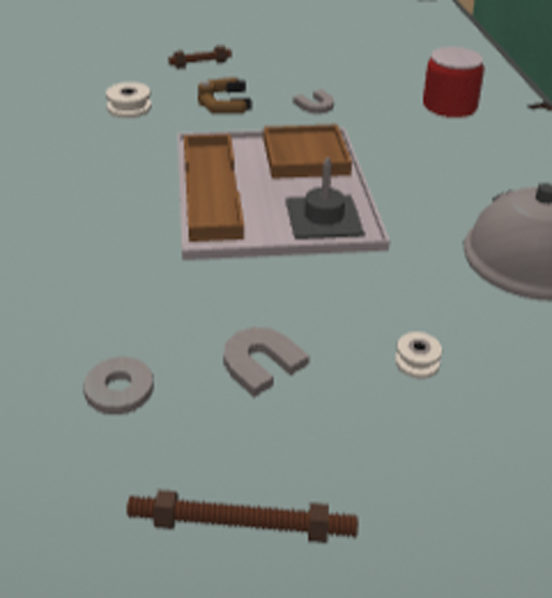

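View pics/top0.png

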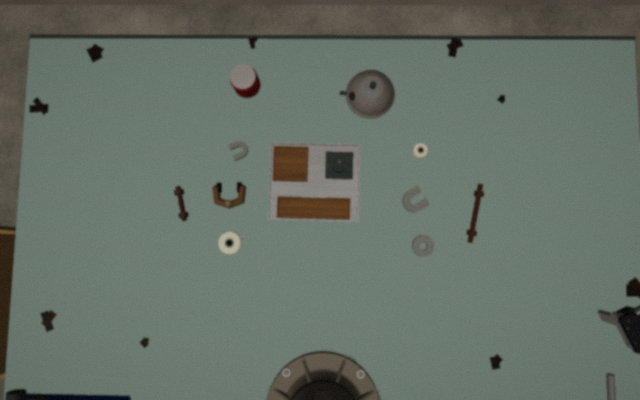

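The other objects (mug, bowl, brown clamp) are clutter to stay clear of. The caddy is almost axis-aligned near (561, 30). Next I move above the long axle.

>>> apply_moves(steps=[-1,0.11,0.13,-0.03,0,0,-20,-1,0.11,0.13,-0.03,0,0,-20,-1,0.11,0.13,-0.03,0,0,-20,-1,0.11,0.13,-0.03,0,0,-20,-1,0.11,0.13,-0.03,0,0,-20], newtons=25)

```text
time: 1.57
tcp_pos: [409.7, -471.0, 174.4]
orientation: [-0.001, 0.999, 0.055, 0.001]
wrist_force: [0.8, 0.6, 0.1]
finger_gap: 93.6
finger_force: 0.0
```

>>> apply_moves(steps=[-1,0.082,0.101,-0.01,0,0,-17,-1,0.082,0.101,-0.01,0,0,-17,-1,0.082,0.101,-0.01,0,0,-17,-1,0.082,0.101,-0.01,0,0,-17,-1,0.082,0.101,-0.01,0,0,-17])

```text
time: 1.98
tcp_pos: [489.6, -372.4, 165.2]
orientation: [-0.001, 0.996, -0.094, 0.0]
wrist_force: [-0.2, -0.4, -0.3]
finger_gap: 94.2
finger_force: 0.0
```

```bash
cat >> h.py <<'E'
def look(cam,things,save=None):
    c=wsnap(save) if cam=='wrist' else snap(cam,save)
    if cam=='wrist': print('tcp',np.round(c['state']['tcp_pos'],1), 'yawx',yaw(c['state']))
    out={}
    for t in things:
        for d in ctrl.cut_out(cam,t)[:1]:
            P=pts(c,d['mask'])
            if len(P)<5: continue
            zt=np.percentile(P[:,2],85); T=P[abs(P[:,2]-zt)<6]
            for nm,A in (('all',P),('top',T)):
                r=cv2.minAreaRect(A[:,:2].astype(np.float32))
                print(t,nm,round(d['confidence'],2),np.round(d['rect']),'mean',A.mean(0).round(1),'zt',zt.round(1),'rect',np.round(r[0],1),np.round(r[1],1),round(r[2],1))
            out[t]=(P,d['mask'])
    return c,out
def yaw(s):
    w,x,y,z=s['orientation']; return round(2*np.degrees(np.arctan2(y,x)),1)
def axis(P):
    q=P[:,:2]-P[:,:2].mean(0); v=np.linalg.svd(q,full_matrices=False)[2][0]; return np.degrees(np.arctan2(v[1],v[0]))
E
python3 - <<'E'
from h import *
print(np.round(ctrl.read_state()['tcp_pos'],1))
c,o=look('wrist',['long_axle'],'w1')
print(axis(o['long_axle'][0]), c['tool_from_camera'].round(2))
E
```

```text
[ 489.6 -372.4  165.2]
tcp [ 489.6 -372.4  165.2] yawx -10.7
long_axle all 0.69 [324. 185.  24. 131.] mean [ 490.2 -374.6   16.4] zt 20.8 rect [ 488.1 -374.2] [ 26.  148.5] 78.3
long_axle top 0.69 [324. 185.  24. 131.] mean [ 491.1 -374.8   17.9] zt 20.8 rect [ 488.1 -374.1] [ 20.8 148.6] 78.5
168.58597616276822 [[   0.     -0.97   -0.23   66.52]
 [   1.      0.      0.     -0.96]
 [  -0.     -0.23    0.97 -179.41]
 [   0.      0.      0.      1.  ]]
```

View pics/w1.png

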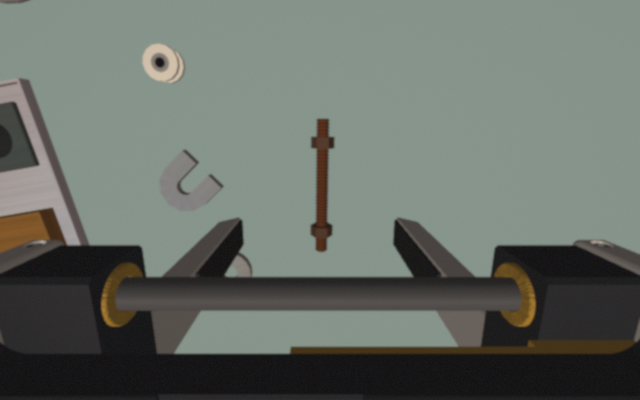

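The axle lies at (320,185) in the wrist view, between the fingers and aligned with them. I'll descend partway and check the settled pose.

>>> apply_moves(steps=[-1,0.001,0.002,-0.04,0,0,-0.8,-1,0.001,0.002,-0.08,0,0,-0.8,-1,0.001,0.002,-0.105,0,0,-0.8,-1,0.001,0.002,-0.105,0,0,-0.8,-1,0.001,0.002,-0.105,0,0,-0.8])

```text
time: 2.5
tcp_pos: [486.2, -375.4, 60.2]
orientation: [-0.0, 0.995, -0.105, -0.001]
wrist_force: [-0.1, -1.0, 0.9]
finger_gap: 93.9
finger_force: 0.0
```

```bash
python3 - <<'E'
from h import *
c,o=look('wrist',['long_axle'])
if o: print(axis(o['long_axle'][0]))
s=ctrl.read_state();print(s['tcp_pos'].round(1),yaw(s))
E
```

```text
tcp [ 486.2 -375.4   60.2] yawx -12.0
long_axle all 0.73 [317. 192.  35. 163.] mean [ 499.4 -376.7   16.6] zt 20.8 rect [ 497.1 -376.5] [ 25.6 129.8] 78.4
long_axle top 0.73 [317. 192.  35. 163.] mean [ 501.3 -377.    17.9] zt 20.8 rect [ 497.3 -376.2] [ 21.3 129.4] 78.6
168.57715652040093
[ 488.  -375.9   62.4] -12.0
```

>>> apply_moves(steps=[-1,0,0,-0.035,0,0,0.5,-1,0,0,-0.0555,0,0,0.5,1,0,0,-0.0555,0,0,0.5,1,0,0,-0.0555,0,0,0.5,1,0,0,-0.0555,0,0,0.5], newtons=30)

```text
time: 3.02
tcp_pos: [488.7, -375.3, 7.3]
orientation: [0.001, 0.995, -0.1, 0.001]
wrist_force: [-0.5, -0.1, 1.0]
finger_gap: 77.7
finger_force: 0.0
```

>>> apply_moves(steps=[1,0,0,0,0,0,0,1,0,0,0,0,0,0,1,0,0,0,0,0,0,1,0,0,0,0,0,0,1,0,0,0,0,0,0])

```text
time: 3.43
tcp_pos: [487.8, -374.3, 5.3]
orientation: [0.0, 0.995, -0.099, 0.0]
wrist_force: [0.2, 0.2, 0.3]
finger_gap: 44.1
finger_force: 0.0
```

>>> apply_moves(steps=[1,0,0,0,0,0,0,1,0,0,0.02,0,0,0,1,0,0,0.06,0,0,0,1,0,0,0.095,0,0,0,1,0,0,0.095,0,0,0])

```text
time: 3.85
tcp_pos: [490.3, -376.3, 106.5]
orientation: [0.002, 0.995, -0.1, 0.004]
wrist_force: [1.1, -0.8, 0.5]
finger_gap: 10.9
finger_force: 0.0
```

The fingers close at about 80 mm/s, so I lifted too early. I'll reopen and look again.

>>> apply_moves(steps=[0,0,0,0.04,0,0,0,0,0,0,0.04,0,0,0,0,0,0,0.04,0,0,0,0,0,0,0.04,0,0,0,0,0,0,0.04,0,0,0])

```text
time: 4.27
tcp_pos: [487.2, -373.9, 139.0]
orientation: [-0.0, 0.995, -0.099, -0.001]
wrist_force: [-0.0, 0.2, -0.3]
finger_gap: 40.7
finger_force: 0.0
```

```bash
python3 - <<'E'
from h import *
c,o=look('wrist',['long_axle'])
if o: print(axis(o['long_axle'][0]))
s=ctrl.read_state();print(s['tcp_pos'].round(1),yaw(s),s['finger_gap'])
E
```

```text
tcp [ 487.2 -373.9  139. ] yawx -11.4
long_axle all 0.82 [321. 186.  28. 140.] mean [ 492.6 -375.1   16.9] zt 21.1 rect [ 488.5 -374.3] [ 24.  147.7] 78.7
long_axle top 0.82 [321. 186.  28. 140.] mean [ 492.5 -375.1   18.1] zt 21.1 rect [ 488.4 -374.7] [ 21.2 147.7] 78.2
168.7000458879053
[ 487.2 -374.   138.9] -11.4 46.20813985202734
```

>>> apply_moves(steps=[0,0.0005,0,-0.04,0,0,0,0,0.0005,0,-0.08,0,0,0,0,0.0005,0,-0.115,0,0,0,0,0.0005,0,-0.135,0,0,0,1,0.0005,0,-0.135,0,0,0], newtons=30)

```text
time: 4.78
tcp_pos: [487.1, -373.6, 1.6]
orientation: [-0.001, 0.995, -0.099, -0.002]
wrist_force: [0.2, 0.2, 0.2]
finger_gap: 43.0
finger_force: 0.0
```

>>> apply_moves(steps=[1,0,0,0,0,0,0,1,0,0,0,0,0,0,1,0,0,0,0,0,0,1,0,0,0,0,0,0,1,0,0,0,0,0,0])

```text
time: 5.2
tcp_pos: [488.2, -374.4, 5.2]
orientation: [0.0, 0.995, -0.099, 0.0]
wrist_force: [0.3, 0.1, -1.5]
finger_gap: 12.1
finger_force: 30.0
```

>>> apply_moves(steps=[1,0,0,0,0,0,0,1,0,0,0,0,0,0,1,0,0,0,0,0,0,1,0,0,0,0,0,0,1,0,0,0,0,0,0])

```text
time: 5.62
tcp_pos: [488.2, -374.4, 5.1]
orientation: [0.0, 0.995, -0.1, 0.0]
wrist_force: [-0.5, -0.7, 3.4]
finger_gap: 12.1
finger_force: 30.0
```

>>> apply_moves(steps=[1,0,0,0.02,0,0,0,1,0,0,0.05,0,0,0,1,0,0,0.085,0,0,0,1,0,0,0.12,0,0,0,1,0,0,0.12,0,0,0])

```text
time: 6.03
tcp_pos: [490.7, -376.0, 131.4]
orientation: [0.002, 0.995, -0.1, 0.004]
wrist_force: [1.2, -1.0, -1.5]
finger_gap: 11.9
finger_force: 30.0
```

>>> apply_moves(steps=[1,0,0.03,0,0,0,6,1,0,0.06,0,0,0,12,1,0,0.08,0,0,0,18,1,0,0.1,0,0,0,25,1,0,0.1,0,0,0,25])

```text
time: 6.45
tcp_pos: [488.4, -270.0, 124.7]
orientation: [-0.001, 0.992, 0.124, -0.0]
wrist_force: [0.2, 0.4, -1.8]
finger_gap: 12.0
finger_force: 30.0
```

>>> apply_moves(steps=[1,0,0.03,0,0,0,6,1,0,0.06,0,0,0,12,1,0,0.08,0,0,0,18,1,0,0.1,0,0,0,25,1,0,0.1,0,0,0,25])

```text
time: 6.87
tcp_pos: [488.3, -170.6, 124.8]
orientation: [-0.001, 0.942, 0.335, 0.0]
wrist_force: [0.9, 0.9, -1.8]
finger_gap: 12.0
finger_force: 30.0
```

>>> apply_moves(steps=[1,0,0.03,0,0,0,6,1,0,0.06,0,0,0,12,1,0,0.08,0,0,0,18,1,0,0.1,0,0,0,25,1,0,0.1,0,0,0,25])

```text
time: 7.28
tcp_pos: [488.3, -71.0, 124.9]
orientation: [-0.001, 0.848, 0.531, 0.0]
wrist_force: [0.3, 0.2, -1.4]
finger_gap: 12.1
finger_force: 30.0
```

>>> apply_moves(steps=[1,0,0.03,0,0,0,6,1,0.002,0.06,0,0,0,12,1,0.004,0.08,0,0,0,18,1,0.007,0.104,0,0,0,25.7,1,0.007,0.104,0,0,0,25.7])

```text
time: 7.7
tcp_pos: [495.9, 33.4, 125.0]
orientation: [-0.0, 0.709, 0.706, 0.001]
wrist_force: [-0.6, 0.9, -2.3]
finger_gap: 12.1
finger_force: 30.0
```

```bash
cat > cad.py <<'E'
from h import *
c,o=look('wrist',['bin','post','caddy','long_axle'],'w2')
E
python3 cad.py
```

```text
tcp [495.9  33.4 125. ] yawx 89.8
bin all 0.97 [439. 131. 112.  99.] mean [607.5  92.9  15.5] zt 21.2 rect [610.9  92.9] [91.1 96.6] 89.2
bin top 0.97 [439. 131. 112.  99.] mean [609.   93.5  20.2] zt 21.2 rect [606.9  91.3] [87.9 88.8] 89.2
post all 0.71 [421. 246.  68.  51.] mean [607.  -12.3  15.4] zt 28.3 rect [576.6   4.8] [ 53.5 166.4] 60.2
post top 0.71 [421. 246.  68.  51.] mean [613.4 -22.   29.3] zt 28.3 rect [613.7 -22.2] [13.1 36.6] 47.7
caddy all 0.61 [392. 173. 222. 207.] mean [553.7  63.9   6.9] zt 10.9 rect [563.5  44.1] [205.7 211.9] 88.2
caddy top 0.61 [392. 173. 222. 207.] mean [541.8  72.1   8.7] zt 10.9 rect [561.5  43.6] [203.1 200.9] 89.1
long_axle all 0.64 [318. 226.  45. 235.] mean [497.   47.8 136.4] zt 141.7 rect [495.7 -15. ] [244.8  25. ] 89.3
long_axle top 0.64 [318. 226.  45. 235.] mean [497.   47.1 138.6] zt 141.7 rect [496.8  34.1] [145.3  20.6] 89.5
```

View pics/w2.png

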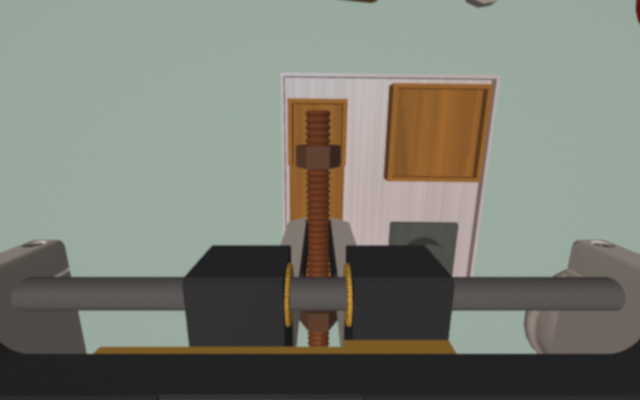

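The axle hangs lined up over the trough (wrist view col 318, trough at cols 290–345). I'll lower it and release.

>>> apply_moves(steps=[1,0,0.001,-0.035,0,0,0,1,0,0.001,-0.07,0,0,0,1,0,0.001,-0.09,0,0,0,1,0,0.001,-0.1,0,0,0,1,0,0.001,-0.1,0,0,0])

```text
time: 8.37
tcp_pos: [493.9, 29.8, 23.2]
orientation: [-0.001, 0.712, 0.702, -0.001]
wrist_force: [0.4, -0.4, -2.1]
finger_gap: 11.8
finger_force: 30.0
```

>>> apply_moves(steps=[1,0,0,-0.004,0,0,0,1,0,0,-0.008,0,0,0,1,0,0,-0.011,0,0,0,1,0,0,-0.011,0,0,0,1,0,0,-0.011,0,0,0])

```text
time: 8.78
tcp_pos: [495.4, 30.7, 14.4]
orientation: [0.0, 0.712, 0.703, 0.0]
wrist_force: [-0.6, -0.1, -1.2]
finger_gap: 11.7
finger_force: 30.0
```

>>> apply_moves(steps=[0.36,0,0,0,0,0,0,0.36,0,0,0,0,0,0,0.36,0,0,0,0,0,0,0.36,0,0,0,0,0,0,0.36,0,0,0,0,0,0])

```text
time: 9.2
tcp_pos: [495.2, 30.8, 14.1]
orientation: [0.0, 0.712, 0.703, 0.0]
wrist_force: [-0.1, -0.3, 0.6]
finger_gap: 30.2
finger_force: 0.0
```

>>> apply_moves(steps=[0.36,0,0,0.03,0,0,0,0.36,0,0,0.07,0,0,0,0.36,0,0,0.1,0,0,0,-0.7,0,0,0.12,0,0,0,-0.7,0,0,0.12,0,0,0])

```text
time: 9.62
tcp_pos: [497.4, 31.0, 138.1]
orientation: [0.002, 0.712, 0.703, 0.002]
wrist_force: [0.8, 0.3, -0.0]
finger_gap: 40.0
finger_force: 0.0
```

>>> apply_moves(steps=[-0.7,-0.02,0.04,0,0,0,0,-0.7,-0.03,0.075,0,0,0,0,-0.7,-0.045,0.105,0,0,0,0,-0.7,-0.045,0.105,0,0,0,0,-0.7,-0.045,0.105,0,0,0,0])

```text
time: 10.03
tcp_pos: [449.3, 137.2, 133.7]
orientation: [-0.0, 0.71, 0.704, -0.0]
wrist_force: [0.6, -1.2, -0.4]
finger_gap: 73.1
finger_force: 0.0
```

>>> apply_moves(steps=[-0.7,-0.02,0.04,0,0,0,0,-0.7,-0.03,0.075,0,0,0,0,-0.7,-0.047,0.104,0,0,0,0,-0.7,-0.047,0.104,0,0,0,0,-0.7,-0.047,0.104,0,0,0,0])

```text
time: 10.45
tcp_pos: [402.8, 240.2, 133.6]
orientation: [-0.0, 0.711, 0.703, -0.0]
wrist_force: [0.4, -0.4, 0.3]
finger_gap: 80.0
finger_force: 0.0
```

```bash
python3 - <<'E'
from h import *
c,o=look('wrist',['big_pulley'],'w3')
c,o=look('top',['long_axle'])
E
```

```text
tcp [402.8 240.2 133.6] yawx 89.4
big_pulley all 0.59 [319. 192.  50.  59.] mean [404.4 241.3  23.3] zt 24.9 rect [406.1 238.9] [55.2 59.1] 61.2
big_pulley top 0.59 [319. 192.  50.  59.] mean [404.4 240.5  24.1] zt 24.9 rect [404.7 240. ] [54.6 54.1] 88.1
long_axle all 0.94 [313. 207.  64.  15.] mean [495.2  27.9  23.9] zt 29.5 rect [495.8  28.6] [147.7  25. ] 88.4
long_axle top 0.94 [313. 207.  64.  15.] mean [495.3  28.5  27.3] zt 29.5 rect [495.3  28.6] [147.6  22.6] 89.3
```

View pics/w3.png

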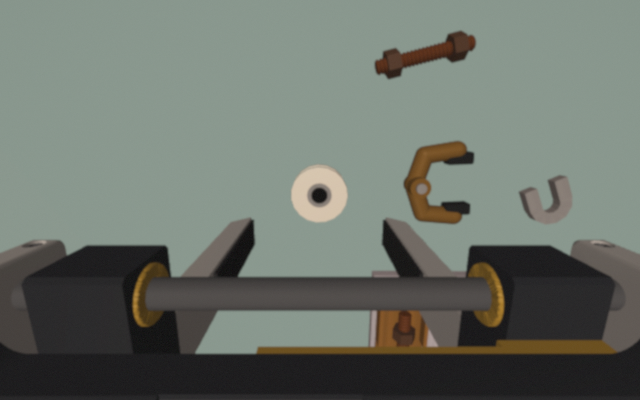

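The pulley is centred between the fingers at (319,194), and the axle lies flat in the trough. Next is the pulley grasp, high on its rim.

>>> apply_moves(steps=[-0.7,0.001,0.0005,-0.04,0,0,0,-0.7,0.001,0.0005,-0.08,0,0,0,-0.7,0.001,0.0005,-0.11,0,0,0,-0.7,0.001,0.0005,-0.123,0,0,0,-0.7,0.001,0.0005,-0.123,0,0,0])

```text
time: 11.07
tcp_pos: [403.0, 238.2, 8.1]
orientation: [-0.001, 0.712, 0.702, -0.002]
wrist_force: [-0.2, -0.9, -0.5]
finger_gap: 79.6
finger_force: 0.0
```

>>> apply_moves(steps=[1,0,0,0,0,0,0,1,0,0,0,0,0,0,1,0,0,0,0,0,0,1,0,0,0,0,0,0,1,0,0,0,0,0,0], newtons=25)

```text
time: 11.48
tcp_pos: [405.0, 240.4, 12.1]
orientation: [0.0, 0.712, 0.703, 0.001]
wrist_force: [-0.1, -1.5, 10.1]
finger_gap: 55.2
finger_force: 25.0
```

>>> apply_moves(steps=[1,0,0,0,0,0,0,1,0,0,0,0,0,0,1,0,0,0.01,0,0,0,1,0,0,0.03,0,0,0,1,0,0,0.05,0,0,0])

```text
time: 11.9
tcp_pos: [403.7, 240.2, 62.1]
orientation: [-0.0, 0.711, 0.703, -0.0]
wrist_force: [-0.5, -0.2, 0.5]
finger_gap: 55.1
finger_force: 25.0
```

>>> apply_moves(steps=[1,0,0,0.03,0,0,0,1,0.03,-0.02,0.05,0,0,0,1,0.06,-0.04,0.05,0,0,0,1,0.09,-0.065,0.05,0,0,0,1,0.1,-0.075,0.05,0,0,0])

```text
time: 12.32
tcp_pos: [508.1, 161.6, 112.5]
orientation: [0.001, 0.713, 0.701, 0.001]
wrist_force: [0.2, -0.5, -2.3]
finger_gap: 55.1
finger_force: 25.0
```

>>> apply_moves(steps=[1,0.03,-0.02,0,0,0,0,1,0.06,-0.04,0,0,0,0,1,0.085,-0.06,0,0,0,0,1,0.103,-0.074,0,0,0,0,1,0.103,-0.074,0,0,0,0])

```text
time: 12.73
tcp_pos: [610.1, 87.3, 111.4]
orientation: [0.001, 0.713, 0.701, 0.0]
wrist_force: [-0.4, 0.2, -0.7]
finger_gap: 55.2
finger_force: 25.0
```

>>> apply_moves(steps=[1,0,0,-0.03,0,0,0,1,0,0,-0.05,0,0,0,1,0,0,-0.065,0,0,0,1,0,0,-0.075,0,0,0,1,0,0,-0.075,0,0,0])

```text
time: 13.15
tcp_pos: [605.8, 91.4, 34.7]
orientation: [-0.001, 0.711, 0.703, -0.001]
wrist_force: [-0.1, -0.4, -0.5]
finger_gap: 54.9
finger_force: 25.0
```

```bash
python3 - <<'E'
from h import *
c,o=look('wrist',['big_pulley','bin'],'w4')
c,o=look('top',['big_pulley','bin'])
s=ctrl.read_state();print(s['tcp_pos'],s['finger_gap'])
E
```

```text
tcp [605.8  91.4  34.7] yawx 89.3
big_pulley all 0.77 [318. 234.  92.  95.] mean [606.9  94.2  45.6] zt 47.3 rect [605.8  86.8] [64.4 68.4] 2.8
big_pulley top 0.77 [318. 234.  92.  95.] mean [606.9  92.8  46.6] zt 47.3 rect [607.   92.8] [51.2 55.3] 89.3
bin all 0.64 [319. 218. 139. 122.] mean [607.6 113.6  16. ] zt 21.9 rect [607.1  92.8] [85.2 88.5] 89.2
bin top 0.64 [319. 218. 139. 122.] mean [606.8 124.   21.5] zt 21.9 rect [607.2  93.5] [83.8 88.5] 89.3
[607.76136427  91.38419302  37.11047497] 55.130108936293446
```

View pics/w4.png

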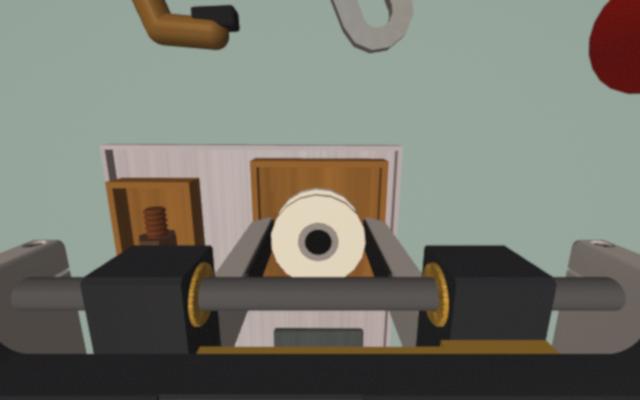

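The pulley is centred over the bin. I'll lower it and release.

>>> apply_moves(steps=[1,0,0,-0.004,0,0,0,1,0,0,-0.008,0,0,0,1,0,0,-0.0105,0,0,0,1,0,0,-0.0105,0,0,0,1,0,0,-0.0105,0,0,0])

```text
time: 13.87
tcp_pos: [607.2, 91.2, 25.3]
orientation: [-0.0, 0.712, 0.703, -0.0]
wrist_force: [-0.5, -0.3, 0.5]
finger_gap: 55.0
finger_force: 25.0
```

>>> apply_moves(steps=[-0.6,0,0,0,0,0,0,-0.6,0,0,0,0,0,0,-0.6,0,0,0,0,0,0,-0.6,0,0,0,0,0,0,-0.6,0,0,0.02,0,0,0])

```text
time: 14.28
tcp_pos: [605.1, 90.8, 42.6]
orientation: [-0.001, 0.711, 0.703, -0.002]
wrist_force: [-0.8, 0.3, 0.3]
finger_gap: 74.9
finger_force: 0.0
```

>>> apply_moves(steps=[-0.7,0,0,0.04,0,0,0,-0.7,0,0,0.08,0,0,0,-0.7,0,0,0.11,0,0,0,-0.7,0,0,0.11,0,0,0,-0.7,0,0,0.11,0,0,0])

```text
time: 14.7
tcp_pos: [608.2, 91.4, 157.4]
orientation: [0.001, 0.712, 0.703, 0.001]
wrist_force: [0.2, 0.2, -0.9]
finger_gap: 79.8
finger_force: 0.0
```

```bash
cat > shim.py <<'E'
# fit a horseshoe (width w) to the top-face points in the xy plane: grid search on a template mask
from h import *
from scipy.optimize import minimize
def tmpl(p,w):
    h=w/2; x,y=p[:,0],p[:,1]
    body=np.where(x<0,np.hypot(x,y)-h,np.maximum(abs(y)-h,x-h))
    slot=np.where(x<0,np.hypot(x,y)-9,abs(y)-9)
    return np.maximum(body,-slot)          # signed distance, inside <0
def fit(P,w):
    zt=np.percentile(P[:,2],70); Q=P[P[:,2]>zt-5][:,:2]
    g=1.0; lo=Q.min(0)-12; n=((Q.max(0)+12-lo)/g).astype(int)
    occ=np.zeros(n,np.float32); np.add.at(occ,tuple(np.clip(((Q-lo)/g).astype(int),0,n-1).T),1)
    occ=cv2.morphologyEx((occ>0).astype(np.uint8),cv2.MORPH_CLOSE,cv2.getStructuringElement(cv2.MORPH_ELLIPSE,(5,5))).astype(float)
    G=np.stack(np.meshgrid(np.arange(n[0]),np.arange(n[1]),indexing='ij'),-1).reshape(-1,2)*g+lo+g/2
    o=occ.ravel()
    def cost(v):
        c,s=np.cos(v[2]),np.sin(v[2]); d=G-v[:2]
        L=np.stack([c*d[:,0]+s*d[:,1],-s*d[:,0]+c*d[:,1]],1)
        return np.mean((1/(1+np.exp(np.clip(tmpl(L,w)/1.0,-30,30)))-o)**2)/max(o.mean(),1e-6)
    m=Q.mean(0); best=min((minimize(cost,[*m,a],method='Nelder-Mead',options={'initial_simplex':[[*m,a],[m[0]+6,m[1],a],[m[0],m[1]+6,a],[m[0],m[1],a+.3]]}) for a in np.arange(0,6.2,.52)),key=lambda r:r.fun)
    v=best.x; print('shim',v[:2].round(1),'yaw',round(np.degrees(v[2])%360,1),'cost',round(best.fun,3),'zt',zt.round(1)); return v
E
python3 - <<'E'
from shim import *
c,o=look('top',['big_pulley','big_shim','small_shim'])
fit(o['big_shim'][0],58); fit(o['small_shim'][0],44)
E
```

```text
big_shim all 0.71 [414. 198.  25.  28.] mean [ 515.9 -223.4   10. ] zt 13.3 rect [ 517.7 -223.4] [63.3 58.8] 28.0
big_shim top 0.71 [414. 198.  25.  28.] mean [ 515.3 -223.3   11.5] zt 13.3 rect [ 515.9 -224. ] [57.6 56.9] 32.7
small_shim all 0.43 [236. 160.   7.   6.] mean [620.  231.2  10.8] zt 13.9 rect [620.6 230.7] [9.4 9.5] 21.9
small_shim top 0.43 [236. 160.   7.   6.] mean [620.3 231.   11.5] zt 13.9 rect [620.6 230.7] [9.4 9.5] 21.9
shim [ 515.7 -223.6] yaw 302.9 cost 0.144 zt 12.1
shim [627.6 287. ] yaw 218.3 cost 1.0 zt 12.0
```

>>> apply_moves(steps=[-0.7,-0.011,-0.039,-0.005,0,0,5,-0.7,-0.022,-0.078,-0.01,0,0,10,-0.7,-0.033,-0.117,-0.01,0,0,15,-0.7,-0.044,-0.15,-0.01,0,0,18,-0.7,-0.044,-0.16,-0.01,0,0,18])

```text
time: 15.32
tcp_pos: [560.4, -74.6, 144.0]
orientation: [-0.001, 0.594, 0.805, -0.002]
wrist_force: [0.6, -0.5, -0.3]
finger_gap: 79.8
finger_force: 0.0
```

>>> apply_moves(steps=[-0.7,-0.011,-0.039,-0.005,0,0,5,-0.7,-0.022,-0.078,-0.01,0,0,10,-0.7,-0.033,-0.117,-0.01,0,0,15,-0.7,-0.043,-0.15,-0.01,0,0,15.6,-0.7,-0.043,-0.161,-0.01,0,0,15.6])

```text
time: 15.73
tcp_pos: [517.2, -235.0, 134.1]
orientation: [-0.001, 0.48, 0.877, -0.001]
wrist_force: [0.2, -0.6, 0.2]
finger_gap: 79.8
finger_force: 0.0
```

>>> apply_moves(steps=[-0.7,0,0,0,0,0,0,-0.7,0,0,0,0,0,0])

```text
time: 15.9
tcp_pos: [520.1, -229.4, 134.7]
orientation: [-0.001, 0.479, 0.878, 0.0]
wrist_force: [0.1, 1.0, -0.4]
finger_gap: 79.4
finger_force: 0.0
```

```bash
python3 - <<'E'
from shim import *
c,o=look('wrist',['big_shim'],'w5')
fit(o['big_shim'][0],58)
c,o=look('top',['small_shim','big_pulley'])
fit(o['small_shim'][0],44)
E
```

```text
tcp [ 520.1 -229.4  134.7] yawx 122.8
big_shim all 0.83 [316. 181.  59.  55.] mean [ 515.8 -223.1    9.9] zt 10.8 rect [ 516.9 -224.2] [58.  60.9] 33.2
big_shim top 0.83 [316. 181.  59.  55.] mean [ 515.9 -223.    10. ] zt 10.8 rect [ 516.2 -222.6] [57.5 57.4] 32.4
shim [ 516.1 -222.8] yaw 302.8 cost 0.053 zt 10.4
small_shim all 0.58 [238. 152.  23.  17.] mean [641.5 221.9  10.1] zt 13.1 rect [642.  222.8] [43.5 42.1] 23.5
small_shim top 0.58 [238. 152.  23.  17.] mean [641.8 222.2  11.2] zt 13.1 rect [642.  222.9] [43.5 41.9] 23.5
big_pulley all 0.79 [292. 163.  22.  17.] mean [605.2  87.8  38.3] zt 41.6 rect [607.5  87.9] [54.3 52. ] 4.4
big_pulley top 0.79 [292. 163.  22.  17.] mean [606.6  88.4  39.6] zt 41.6 rect [607.7  88.4] [53.6 50.3] 1.2
shim [642.4 223. ] yaw 113.7 cost 0.22 zt 12.1
```

View pics/w5.png

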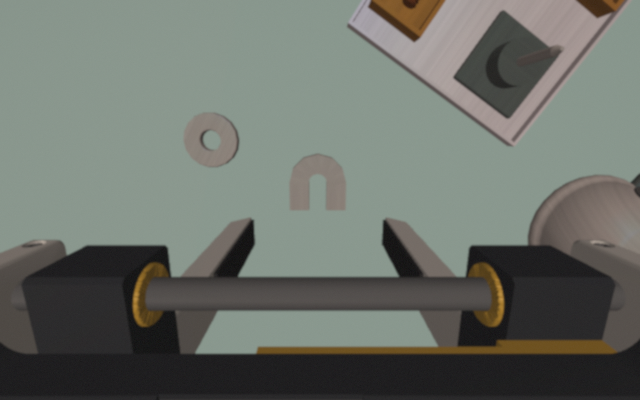

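The big shim sits square between the fingers at (317,182), prongs toward the gripper. Now I grasp it.

>>> apply_moves(steps=[-0.7,0,0.001,-0.04,0,0,0,-0.7,0,0.001,-0.08,0,0,0,-0.7,0,0.001,-0.11,0,0,0,-0.7,0,0.001,-0.125,0,0,0,-0.7,0,0.001,-0.125,0,0,0], newtons=30)

```text
time: 16.57
tcp_pos: [518.4, -226.9, 7.2]
orientation: [-0.003, 0.477, 0.879, -0.0]
wrist_force: [-0.5, 0.5, -0.0]
finger_gap: 80.0
finger_force: 0.0
```

>>> apply_moves(steps=[-0.7,0,0,-0.007,0,0,0,-0.7,0,0,-0.007,0,0,0,1,0,0,-0.007,0,0,0,1,0,0,-0.007,0,0,0,1,0,0,-0.007,0,0,0])

```text
time: 16.98
tcp_pos: [520.7, -229.0, 4.5]
orientation: [0.001, 0.478, 0.878, 0.0]
wrist_force: [-0.6, 0.7, -0.4]
finger_gap: 63.2
finger_force: 0.0
```

>>> apply_moves(steps=[1,0,0,0,0,0,0,1,0,0,0,0,0,0,1,0,0,0,0,0,0,1,0,0,0,0,0,0,1,0,0,0.01,0,0,0])

```text
time: 17.4
tcp_pos: [519.3, -228.5, 12.8]
orientation: [-0.001, 0.478, 0.878, -0.0]
wrist_force: [-0.7, 0.1, -1.6]
finger_gap: 57.6
finger_force: 30.0
```

>>> apply_moves(steps=[1,0,0,0.03,0,0,0,1,0,0,0.07,0,0,0,1,0.01,0.01,0.11,0,0,0,1,0.03,0.03,0.121,0,0,0,1,0.05,0.05,0.121,0,0,0])

```text
time: 17.82
tcp_pos: [572.3, -179.6, 139.6]
orientation: [0.003, 0.479, 0.878, 0.0]
wrist_force: [0.5, 0.4, -2.0]
finger_gap: 57.4
finger_force: 30.0
```

>>> apply_moves(steps=[1,0.025,0.025,0,0,0,0,1,0.05,0.05,0,0,0,0,1,0.075,0.074,0,0,0,0,1,0.075,0.074,0,0,0,0,1,0.075,0.074,0,0,0,0])

```text
time: 18.23
tcp_pos: [645.9, -102.3, 134.8]
orientation: [-0.0, 0.477, 0.879, 0.001]
wrist_force: [-0.2, -0.0, -1.8]
finger_gap: 57.0
finger_force: 30.0
```

```bash
cat > pin.py <<'E'
from h import *
def pin(c,m=None,p0=(605,-33)):
    P=pts(c,np.ones((400,640),bool))
    near=np.hypot(P[:,0]-p0[0],P[:,1]-p0[1])<26
    A=P[near&(P[:,2]>36)&(P[:,2]<85)]; B=P[near&(abs(P[:,2]-30)<4)]
    for n,X in (('pin',A),('ped',B)):
        if len(X): print(n,len(X),X.min(0).round(1),X.max(0).round(1),'med',np.median(X,0).round(1),'circ',np.round(cv2.minEnclosingCircle(X[:,:2].astype(np.float32)),1) if 0 else (np.round(cv2.minEnclosingCircle(X[:,:2].astype(np.float32))[0],1),round(cv2.minEnclosingCircle(X[:,:2].astype(np.float32))[1],1)))
E
python3 - <<'E'
from shim import *; from pin import pin
c,o=look('wrist',['post','big_shim'],'w6'); pin(c)
for t in o: print(t)
if 'big_shim' in o: fit(o['big_shim'][0],58)
for n in('top','side'): pin(snap(n))
E
```

```text
tcp [ 645.9 -102.3  134.8] yawx 123.1
post all 0.82 [322. 107.  92. 101.] mean [604.6 -32.6  16.8] zt 30.2 rect [604.4 -33.1] [71.9 71.7] 89.0
post top 0.82 [322. 107.  92. 101.] mean [604.7 -32.9  30.1] zt 30.2 rect [604.7 -32.8] [39.7 39.2] 33.2
big_shim all 0.97 [317. 219.  95.  93.] mean [642.4 -94.6 140.2] zt 141.2 rect [649.3 -90.6] [74.2 58.4] 33.3
big_shim top 0.97 [317. 219.  95.  93.] mean [642.5 -94.7 140.5] zt 141.2 rect [642.6 -95. ] [58.  58.4] 33.3
pin 103 [601.3 -36.9  36.6] [608.8 -29.2  77.3] med [605.2 -33.8  72.2] circ (array([605., -33.]), 4.0)
ped 1497 [584.8 -52.7  27.7] [624.8 -13.   32.7] med [604.9 -33.1  30.1] circ (array([604.8, -33. ]), 20.0)
post
big_shim
shim [642.8 -95.3] yaw 303.2 cost 0.048 zt 140.9
pin 18 [600.1 -37.8  36.2] [617.9 -23.9  76.6] med [602.3 -32.9  68.9] circ (array([608.6, -31.1]), 9.3)
ped 166 [585.6 -51.6  26.5] [623.8 -14.   34. ] med [603.8 -32.8  31.1] circ (array([604.5, -33.9]), 20.1)
pin 55 [597.9 -39.   37. ] [605.5 -32.4  77.3] med [601.3 -36.3  56.4] circ (array([601.5, -35.4]), 4.1)
ped 149 [582.4 -55.   26.2] [620.9 -15.8  33.9] med [600.3 -39.1  31.3] circ (array([601.6, -34.8]), 21.0)
```

View pics/w6.png

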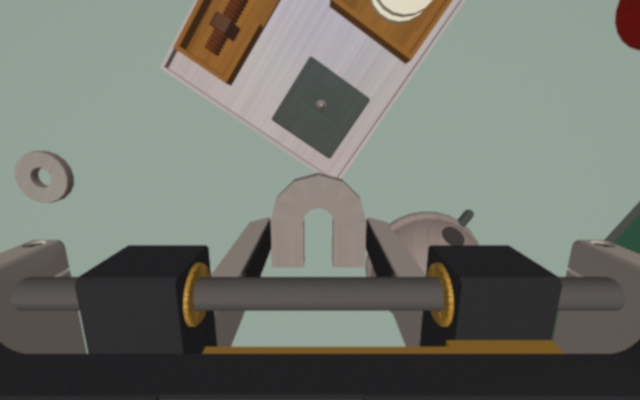

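The pin is at (321,103) and the held shim at (317,219), both in one view, so I can take the shift between them directly: (-37.9, +62.3) mm.

>>> apply_moves(steps=[1,-0.012,0.02,0,0,0,0,1,-0.025,0.04,0,0,0,0,1,-0.0379,0.0623,0,0,0,0,1,-0.0379,0.0623,-0.02,0,0,0,1,-0.0379,0.0623,-0.043,0,0,0])

```text
time: 18.9
tcp_pos: [607.7, -42.0, 93.1]
orientation: [0.002, 0.478, 0.879, 0.001]
wrist_force: [0.3, -0.8, -1.9]
finger_gap: 57.6
finger_force: 30.0
```

>>> apply_moves(steps=[1,0,0,0,0,0,0,1,0,0,0,0,0,0,1,0,0,0,0,0,0])

```text
time: 19.15
tcp_pos: [607.6, -43.0, 92.5]
orientation: [0.0, 0.478, 0.878, 0.0]
wrist_force: [-0.7, -0.2, -1.1]
finger_gap: 57.8
finger_force: 30.0
```

```bash
python3 - <<'E'
from shim import *; from pin import pin
c,o=look('wrist',['big_shim'],'w7'); pin(c)
fit(o['big_shim'][0],58)
E
```

```text
tcp [607.6 -43.   92.5] yawx 122.8
big_shim all 0.63 [320. 186. 102. 106.] mean [600.9 -23.2  12.6] zt 11.1 rect [604.8 -33.5] [71.5 69.9] 89.3
big_shim top 0.63 [320. 186. 102. 106.] mean [600.5 -22.3  10. ] zt 11.1 rect [604.8 -33. ] [70.4 69.9] 89.3
pin 32 [602.5 -36.5  69.5] [608.1 -32.1  77.5] med [605.1 -34.   75.1] circ (array([605.2, -34.4]), 3.1)
ped 240 [585.8 -52.8  26. ] [621.5 -13.   32. ] med [606.3 -43.   30. ] circ (array([604.7, -32.9]), 20.0)
shim [598.6 -22.6] yaw 344.4 cost 0.653 zt 10.5
```

View pics/w7.png

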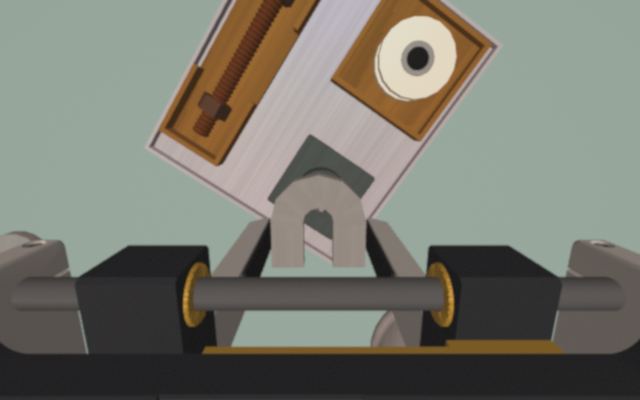

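```bash
cat >> shim.py <<'E'
def held(c,w,z0,p0,dz=6):
    P=pts(c,np.ones((400,640),bool)); k=(abs(P[:,2]-z0)<dz)&(np.hypot(P[:,0]-p0[0],P[:,1]-p0[1])<w*0.75)
    # drop finger points: keep within the shim's width of tool y
    a=np.radians(yaw(c['state'])-90); d=(P[:,:2]-c['state']['tcp_pos'][:2])@[np.cos(a),np.sin(a)]
    return fit(P[k&(abs(d)<w/2)],w)
E
python3 - <<'E'
from shim import *; from pin import pin
c=wsnap(); print(c['state']['tcp_pos'].round(1)); held(c,58,99,(604,-36)); pin(c)
E
```

```text
[608.  -42.9  92.8]
shim [604.7 -35.9] yaw 302.5 cost 0.05 zt 98.9
pin 32 [602.8 -36.7  70.1] [608.9 -32.3  77.8] med [605.1 -34.   74.7] circ (array([605.9, -34.7]), 3.2)
ped 239 [585.6 -52.4  26. ] [621.8 -13.   32.1] med [606.3 -42.5  30. ] circ (array([605. , -32.9]), 20.0)
```

>>> apply_moves(steps=[1,0.0003,0.0029,0,0,0,0,1,0.0003,0.0029,0,0,0,0,1,0.0003,0.0029,-0.02,0,0,0,1,0.0003,0.0029,-0.04,0,0,0,1,0.0003,0.0029,-0.05,0,0,0])

```text
time: 19.72
tcp_pos: [606.8, -39.5, 39.9]
orientation: [-0.001, 0.478, 0.878, -0.0]
wrist_force: [-1.1, 0.0, -2.5]
finger_gap: 57.2
finger_force: 30.0
```

>>> apply_moves(steps=[1,0,0,-0.003,0,0,0,1,0,0,-0.006,0,0,0,1,0,0,-0.0075,0,0,0,1,0,0,-0.0075,0,0,0,1,0,0,-0.0075,0,0,0])

```text
time: 20.13
tcp_pos: [608.0, -39.5, 34.7]
orientation: [0.0, 0.478, 0.878, 0.0]
wrist_force: [-0.1, 0.5, -2.6]
finger_gap: 57.4
finger_force: 30.0
```

```bash
python3 - <<'E'
from shim import *; from pin import pin
c=wsnap(); print(c['state']['tcp_pos'].round(1)); held(c,58,40,(604,-36)); pin(c)
E
```

```text
[608.  -39.5  34.7]
shim [604.6 -32.6] yaw 303.1 cost 0.058 zt 40.7
pin 4565 [579.1 -58.8  36. ] [631.   -7.1  77.4] med [601.8 -29.3  40.5] circ (array([605., -33.]), 26.0)
ped 588 [596.9 -52.9  28.3] [622.1 -25.5  34. ] med [606.5 -36.6  30.1] circ (array([608.9, -38.9]), 14.0)
```

The big shim is centred within 0.5 mm and resting just above the pedestal. I'll release it and go to the small shim.

>>> apply_moves(steps=[1,0,0,-0.0005,0,0,0,-0.5,0,0,-0.0005,0,0,0,-0.5,0,0,-0.0005,0,0,0,-0.5,0,0,-0.0005,0,0,0,-0.5,0,0,-0.0005,0,0,0])

```text
time: 20.6
tcp_pos: [607.6, -39.6, 33.6]
orientation: [0.0, 0.478, 0.878, 0.0]
wrist_force: [-0.7, 0.3, 0.2]
finger_gap: 70.2
finger_force: 0.0
```

>>> apply_moves(steps=[-0.5,0,0,0.02,0,0,0,-0.5,0,0,0.055,0,0,0,-0.5,0,0,0.09,0,0,0,-0.5,0,0,0.11,0,0,0,-0.5,0,0,0.11,0,0,0])

```text
time: 21.02
tcp_pos: [609.9, -39.4, 148.2]
orientation: [0.003, 0.478, 0.878, 0.001]
wrist_force: [0.3, 1.1, 0.1]
finger_gap: 70.6
finger_force: 0.0
```

>>> apply_moves(steps=[-0.5,0.005,0.039,0,0,0,-2,-0.5,0.01,0.078,0,0,0,-4,-0.5,0.015,0.11,0,0,0,-5,-0.5,0.016,0.135,0,0,0,-5,-0.5,0.016,0.135,0,0,0,-5])

```text
time: 21.43
tcp_pos: [622.9, 102.2, 143.1]
orientation: [-0.001, 0.513, 0.858, 0.001]
wrist_force: [-0.6, -0.1, -0.8]
finger_gap: 70.4
finger_force: 0.0
```

>>> apply_moves(steps=[-0.5,0.005,0.039,0,0,0,-2,-0.5,0.01,0.078,0,0,0,-4,-0.5,0.015,0.11,0,0,0,-4.2,-0.5,0.016,0.134,0,0,0,-4.2,-0.5,0.016,0.134,0,0,0,-4.2])

```text
time: 21.85
tcp_pos: [638.2, 235.6, 142.8]
orientation: [-0.001, 0.544, 0.839, 0.001]
wrist_force: [-0.6, -0.2, 0.1]
finger_gap: 70.4
finger_force: 0.0
```

>>> apply_moves(steps=[-0.5,0,0,0,0,0,0,-0.5,0,0,0,0,0,0,-0.5,0,0,0,0,0,0])

```text
time: 22.1
tcp_pos: [639.8, 227.6, 143.1]
orientation: [0.0, 0.548, 0.837, -0.0]
wrist_force: [-0.7, -1.1, 0.2]
finger_gap: 70.6
finger_force: 0.0
```

```bash
python3 - <<'E'
from shim import *
c,o=look('wrist',['small_shim'],'w8')
fit(o['small_shim'][0],44)
c,o=look('top',['big_shim'])
if o: fit(o['big_shim'][0],58)
E
```

```text
tcp [639.8 227.6 143.1] yawx 113.6
small_shim all 0.56 [318. 193.  44.  37.] mean [643.2 225.4   9.7] zt 10.7 rect [644.  225.2] [45.3 43.1] 23.3
small_shim top 0.56 [318. 193.  44.  37.] mean [642.9 225.4   9.9] zt 10.7 rect [643.2 224.8] [43.4 43.1] 23.3
shim [643.3 225.2] yaw 113.1 cost 0.08 zt 10.4
big_shim all 0.83 [339. 161.  24.  25.] mean [604.5 -33.9  41.1] zt 43.5 rect [606.6 -32.3] [63.7 56.4] 32.7
big_shim top 0.83 [339. 161.  24.  25.] mean [604.7 -33.7  41.5] zt 43.5 rect [604.1 -33.9] [57.5 56.4] 32.7
shim [604.2 -33.6] yaw 302.2 cost 0.168 zt 42.4
```

View pics/w8.png

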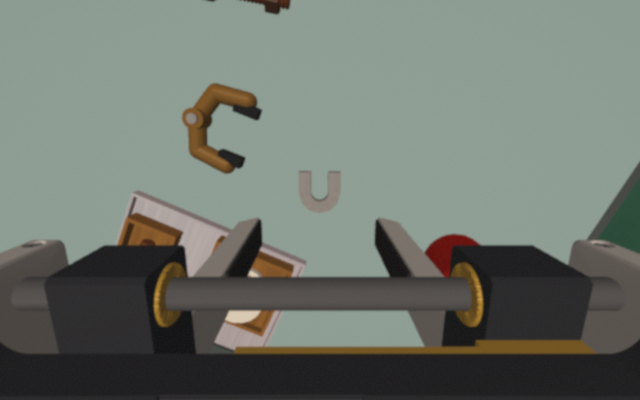

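```bash
python3 - <<'E'
from h import *
c=snap('top'); P=pts(c,np.ones((400,640),bool))
k=(P[:,0]>690)&(P[:,0]<900)&(P[:,1]>100)&(P[:,1]<330)&(P[:,2]>15); Q=P[k]; print(np.percentile(Q,[1,50,99],axis=0).round())
E
```

```text
[[691. 174.  18.]
 [802. 206.  70.]
 [843. 238. 558.]]
```

>>> apply_moves(steps=[-0.5,0.001,0.002,-0.02,0,0,-0.4,-0.5,0.001,0.002,-0.04,0,0,-0.4,-0.5,0.001,0.002,-0.04,0,0,-0.4])

```text
time: 22.6
tcp_pos: [639.0, 230.2, 100.1]
orientation: [-0.001, 0.55, 0.835, -0.002]
wrist_force: [-0.5, -0.2, 0.0]
finger_gap: 70.6
finger_force: 0.0
```

>>> apply_moves(steps=[-0.5,0,0,-0.035,0,0,0,-0.5,0,0,-0.07,0,0,0,-0.5,0,0,-0.09,0,0,0,-0.5,0,0,-0.0995,0,0,0,-0.5,0,0,-0.0995,0,0,0])

```text
time: 23.02
tcp_pos: [639.7, 231.0, 2.6]
orientation: [-0.001, 0.55, 0.835, -0.001]
wrist_force: [0.5, -0.3, -0.6]
finger_gap: 70.6
finger_force: 0.0
```

>>> apply_moves(steps=[1,0,0,0,0,0,0,1,0,0,0,0,0,0,1,0,0,0,0,0,0,1,0,0,0,0,0,0,1,0,0,0,0,0,0], newtons=30)

```text
time: 23.43
tcp_pos: [641.2, 231.6, 5.2]
orientation: [0.001, 0.55, 0.835, 0.001]
wrist_force: [-1.4, -1.0, 9.2]
finger_gap: 43.7
finger_force: 30.0
```

>>> apply_moves(steps=[1,0,0,0,0,0,0,1,0,0,0,0,0,0,1,0,0,0.01,0,0,0,1,0,0,0.04,0,0,0,1,0,0,0.07,0,0,0])

```text
time: 23.85
tcp_pos: [639.6, 231.2, 74.4]
orientation: [-0.001, 0.55, 0.835, -0.001]
wrist_force: [0.7, 0.2, -0.1]
finger_gap: 43.4
finger_force: 30.0
```

>>> apply_moves(steps=[1,0,0,0.035,0,0,0,1,-0.007,-0.02,0.07,0,0,-6,1,-0.015,-0.045,0.07,0,0,-13,1,-0.025,-0.075,0.07,0,0,-20,1,-0.034,-0.103,0.07,0,0,-26,1,-0.034,-0.103,0.07,0,0,-26])

```text
$.steps: bad value
```

```bash
python3 -c "
from h import *; s=ctrl.read_state(); print(s['time'],s['tcp_pos'].round(1),yaw(s))"
```

```text
23.85 [639.6 231.2  74.4] 113.3
```

Six rows were refused, since a call takes at most five. I'll resend it with five.

>>> apply_moves(steps=[1,0,0,0.035,0,0,0,1,-0.007,-0.02,0.07,0,0,-6,1,-0.015,-0.045,0.07,0,0,-12,1,-0.025,-0.075,0.07,0,0,-18,1,-0.03,-0.1,0.07,0,0,-20,1])

```text
$.steps: bad value
```

```bash
python3 -c "
from h import *; s=ctrl.read_state(); print(s['time'],s['tcp_pos'].round(1),yaw(s))"
```

```text
23.85 [639.6 231.2  74.4] 113.3
```

>>> apply_moves(steps=[1,0,0,0.035,0,0,0,1,-0.007,-0.02,0.07,0,0,-6,1,-0.015,-0.045,0.07,0,0,-12,1,-0.025,-0.075,0.07,0,0,-18,1,-0.03,-0.1,0.07,0,0,-20])

```text
time: 24.27
tcp_pos: [609.9, 130.0, 145.6]
orientation: [0.001, 0.689, 0.725, 0.0]
wrist_force: [1.0, -0.1, -1.6]
finger_gap: 43.6
finger_force: 30.0
```

>>> apply_moves(steps=[1,-0.007,-0.02,0,0,0,-6,1,-0.014,-0.04,0,0,0,-12,1,-0.021,-0.06,0,0,0,-18,1,-0.028,-0.08,0,0,0,-24,1,-0.036,-0.104,0,0,0,-30])

```text
time: 24.68
tcp_pos: [574.2, 27.3, 144.9]
orientation: [-0.0, 0.852, 0.523, 0.001]
wrist_force: [0.9, 0.5, -0.4]
finger_gap: 43.5
finger_force: 30.0
```

>>> apply_moves(steps=[1,-0.007,-0.02,0,0,0,-6,1,-0.014,-0.04,0,0,0,-12,1,-0.021,-0.06,0,0,0,-18,1,-0.028,-0.08,0,0,0,-24,1,-0.0366,-0.1045,0,0,0,-30.2])

```text
time: 25.1
tcp_pos: [537.8, -77.0, 144.9]
orientation: [-0.0, 0.959, 0.283, 0.001]
wrist_force: [0.7, 1.4, -1.0]
finger_gap: 43.3
finger_force: 30.0
```

>>> apply_moves(steps=[1,0,0,0,0,0,0,1,0,0,0,0,0,0,1,0,0,0,0,0,0,1,0,0,0,0,0,0])

```text
time: 25.43
tcp_pos: [538.3, -76.0, 144.4]
orientation: [-0.0, 0.958, 0.286, 0.0]
wrist_force: [0.5, 1.0, -1.0]
finger_gap: 43.4
finger_force: 30.0
```

```bash
python3 - <<'E'
from shim import *; from pin import pin
c=wsnap('w9'); s=c['state']; print(s['tcp_pos'].round(1),yaw(s),s['finger_gap'])
held(c,44,s['tcp_pos'][2]+6,s['tcp_pos'][:2]); 
P=pts(c,np.ones((400,640),bool)); n=np.hypot(P[:,0]-605,P[:,1]+33)
A=P[(n<12)&(P[:,2]>48)&(P[:,2]<85)]; print('pin',np.array(cv2.minEnclosingCircle(A[:,:2].astype(np.float32))[0]).round(1),len(A))
fit(P[(n<45)&(abs(P[:,2]-40)<4)],58)
E
```

```text
[538.3 -76.  144.4] 33.2 43.38346954953192
shim [533.3 -79.1] yaw 32.7 cost 0.071 zt 149.6
pin [605.5 -32.6] 88
shim [605.3 -32.2] yaw 302.7 cost 0.051 zt 40.5
```

View pics/w9.png

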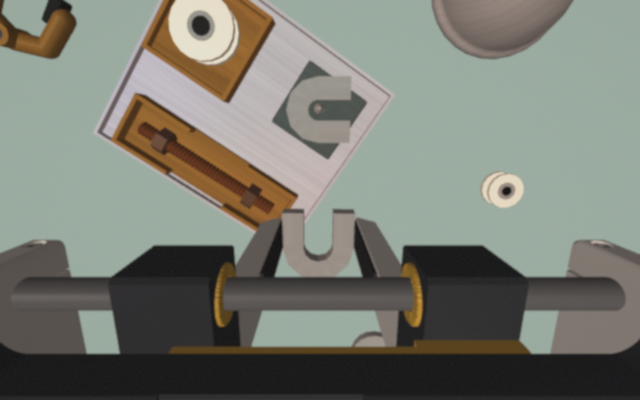

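The big shim is on the pin at (318,108) and the small shim is held a quarter turn off at (318,240). I'll shift by (72, 46.5) and check once before lowering.

>>> apply_moves(steps=[1,0.025,0.016,0,0,0,0,1,0.05,0.032,0,0,0,0,1,0.072,0.0465,0,0,0,0,1,0.072,0.0465,-0.025,0,0,0,1,0.072,0.0465,-0.045,0,0,0])

```text
time: 25.9
tcp_pos: [611.5, -28.1, 98.4]
orientation: [-0.0, 0.958, 0.286, 0.001]
wrist_force: [-0.3, -1.8, -1.5]
finger_gap: 43.2
finger_force: 30.0
```

>>> apply_moves(steps=[1,0,0,0,0,0,0,1,0,0,0,0,0,0,1,0,0,0,0,0,0,1,0,0,0,0,0,0])

```text
time: 26.23
tcp_pos: [610.7, -30.5, 100.4]
orientation: [0.0, 0.959, 0.285, 0.001]
wrist_force: [-0.1, 0.1, -0.2]
finger_gap: 43.1
finger_force: 30.0
```

```bash
cat > chk.py <<'E'
from shim import *
c=wsnap(); s=c['state']; print(s['tcp_pos'].round(1),yaw(s),s['finger_gap'])
held(c,44,s['tcp_pos'][2]+6,s['tcp_pos'][:2]) 
P=pts(c,np.ones((400,640),bool)); n=np.hypot(P[:,0]-605,P[:,1]+33)
A=P[(n<12)&(P[:,2]>55)&(P[:,2]<85)]
if len(A): print('pin',np.array(cv2.minEnclosingCircle(A[:,:2].astype(np.float32))[0]).round(1),len(A))
fit(P[(n<45)&(abs(P[:,2]-40)<4)],58)
E
python3 chk.py
```

```text
[610.7 -30.5 100.4] 33.1 43.08075425167662
shim [605.6 -33.7] yaw 32.9 cost 0.071 zt 105.7
pin [605.5 -32.4] 150
shim [606.1 -32.3] yaw 301.5 cost 0.517 zt 40.5
```

>>> apply_moves(steps=[1,-0.0002,0.0009,0,0,0,0,1,-0.0002,0.0009,-0.015,0,0,0,1,-0.0002,0.0009,-0.03,0,0,0,1,-0.0002,0.0009,-0.042,0,0,0,1,-0.0002,0.0009,-0.048,0,0,0])

```text
time: 26.7
tcp_pos: [609.2, -29.7, 49.9]
orientation: [-0.0, 0.959, 0.285, -0.0]
wrist_force: [-0.1, -0.4, -1.2]
finger_gap: 43.3
finger_force: 30.0
```

>>> apply_moves(steps=[1,0,0,-0.003,0,0,0,1,0,0,-0.005,0,0,0,1,0,0,-0.0065,0,0,0,1,0,0,-0.0065,0,0,0,1,0,0,-0.0065,0,0,0])

```text
time: 27.12
tcp_pos: [610.1, -29.7, 45.2]
orientation: [0.0, 0.959, 0.285, 0.0]
wrist_force: [-1.5, 0.3, 2.7]
finger_gap: 43.2
finger_force: 30.0
```

```bash
python3 chk.py
```

```text
[610.1 -29.7  45.2] 33.1 43.18209026429436
shim [604.8 -32.8] yaw 32.6 cost 0.109 zt 50.5
pin [606.1 -32.5] 295
shim [641.4 -16. ] yaw 68.4 cost 1.226 zt 40.5
```

Centred, so I release, lift and retreat.

>>> apply_moves(steps=[1,0,0,-0.0005,0,0,0,-0.3,0,0,-0.0005,0,0,0,-0.3,0,0,-0.0005,0,0,0,-0.3,0,0,-0.0005,0,0,0,-0.3,0,0,-0.0005,0,0,0])

```text
time: 27.58
tcp_pos: [609.8, -29.7, 44.0]
orientation: [-0.0, 0.959, 0.285, 0.0]
wrist_force: [0.0, 0.9, 0.6]
finger_gap: 61.0
finger_force: 0.0
```

>>> apply_moves(steps=[-0.3,0,0,0.02,0,0,0,-0.3,0,0,0.055,0,0,0,-0.3,0,0,0.09,0,0,0,-0.3,0,0,0.12,0,0,0,-0.3,0,0,0.12,0,0,0])

```text
time: 28.0
tcp_pos: [612.7, -29.6, 170.1]
orientation: [0.001, 0.959, 0.285, 0.004]
wrist_force: [0.7, -0.3, -0.0]
finger_gap: 60.9
finger_force: 0.0
```

>>> apply_moves(steps=[-0.3,-0.02,-0.02,0,0,0,0,-0.3,-0.05,-0.035,0,0,0,0,-0.3,-0.072,-0.05,0,0,0,0,-0.3,-0.072,-0.05,0,0,0,0,-0.3,-0.072,-0.05,0,0,0,0])

```text
time: 28.42
tcp_pos: [537.1, -80.6, 164.2]
orientation: [0.0, 0.959, 0.284, 0.0]
wrist_force: [0.1, 0.8, 0.0]
finger_gap: 60.8
finger_force: 0.0
```

>>> apply_moves(steps=[-0.3,0,0,0,0,0,0,-0.3,0,0,0,0,0,0,-0.3,0,0,0,0,0,0])

```text
time: 28.67
tcp_pos: [538.4, -78.9, 163.8]
orientation: [-0.0, 0.958, 0.285, 0.0]
wrist_force: [-0.4, 0.1, -0.2]
finger_gap: 60.9
finger_force: 0.0
```

```bash
python3 - <<'E'
from shim import *
c=wsnap('w10'); P=pts(c,np.ones((400,640),bool)); n=np.hypot(P[:,0]-605,P[:,1]+33)
fit(P[(n<38)&(abs(P[:,2]-50)<4)],44)
look('side',['long_axle','big_pulley'])
i=cv2.imread('pics/w10.png')[:260]; cv2.imwrite('pics/w10.png',i)
E
```

```text
shim [604.7 -32.9] yaw 33.1 cost 0.074 zt 50.4
long_axle all 0.71 [312. 219.  14.  31.] mean [493.1  17.1  25.5] zt 29.8 rect [492.6  26.6] [148.9  23.2] 89.7
long_axle top 0.71 [312. 219.  14.  31.] mean [493.1  18.8  27.3] zt 29.8 rect [493.7  26.6] [148.8  21.4] 89.4
big_pulley all 0.7 [356. 204.  20.  21.] mean [603.   80.4  33.9] zt 40.2 rect [604.3  87.4] [55.4 54.4] 86.3
big_pulley top 0.7 [356. 204.  20.  21.] mean [603.9  84.8  39.2] zt 40.2 rect [604.1  87.9] [54.4 53.2] 1.4
```

View pics/w10.png

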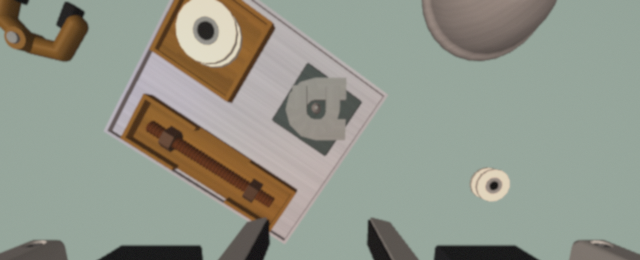

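The picture shows the axle in the trough (210,165), the pulley in the bin (208,30), and both shims crossed on the pin (316,107). The arm is clear of everything, so I'm handing in.

```bash
python3 -c "
from cell import ctrl; print(ctrl.hand_in())"
```

```text
the job is handed in; nothing more can be done
None
```

The hub kit is packed and handed in at about 29 s: long axle in the trough, larger pulley flat in the bin, and both shims centred on the post, the larger below, slots a quarter turn apart; I moved none of the look-alikes.

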